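# Gather the sprocket nuts in the corner of the parts bin

### The arm

A 6-joint arm with a two-finger parallel gripper is mounted at the origin on the work surface. World frame = base frame: x ahead of the robot, y to its left, z up, the work surface at z = 0. Lengths are in mm, angles in rad, forces in N, time in s.
With the tool pointing down it reaches from about 300 to 850 mm from the base axis. Payload 5.4 kg.
Tool frame: the origin (TCP) lies on the centre line of the jaws, within the pads' length; the fingertips stand 22 mm ahead of it and the grasp point (between the pads) lies 3 mm ahead of it; z points along the fingers, y is the line along which they close (so a half turn about z gives the same grasp; the last joint's range is limited). The gripper opens to 85 mm and grips with 20 to 120 N. Pads are 22 mm wide; open, the fingers measure 114 mm over their backs; the gripper's body (76 mm by 85 mm) begins 54 mm behind the grasp point. The pads swing forward as they close: fully open they stand 13 mm farther back than shut.
Start: joints at [0.953, 0.158, 1.597, -0, 1.386, -0.21], TCP at [228.048, 527.826, 253.299] pointing down, gripper open.
Joint ranges: [-2.91, 2.91], [-0.94, 2.29], [0.18, 2.7], [-1.29, 4.43], [0.17, 2.64], [-3, 3]. Speed limits (rad/s): [2.57, 2.57, 3.14, 3.14, 3.14, 3.14].

### API

Orientations are given as a rotation vector (axis times angle).
In Python, from rig import * gives the robot as it stands.
- The arm moves only by the tool arm_command, never from a script. Its argument "commands" is text: rows parted by semicolons, each of 5 numbers parted by spaces: the shift along the tool's x, y, z in mm, then the turn about the tool's z in rad, then the opening in per cent of the stroke, from 0 (shut) to 100 (fully open). A call has 1 to 8 rows; each row is the pose to reach, as a shift and turn from the pose commanded when the call began, along the tool's axes at that moment; what a row does not reach only later rows make up. A row lasts 1/8 s, in which the tool goes at most 62.5 mm and 10.7 degrees, less where a joint would pass 70% of its speed; a pose out of reach is approached as far as the arm can. A call with a gripper value outside its range is refused whole. The fingers move at their own pace and stop on an object; "squeeze" is the grip in N (left out, the last holds). Time passes only in rows, so rows that repeat a pose let the fingers close. It gives the time, the measured TCP pose, the force, the opening and the grip force at its end, in the units of the state.
- read_state(): the state, without advancing time (a new reading comes with each control period).
- get_image(name): name is "side" or "top"; returns (picture, depth): 400x640x3 uint8, red, green, blue; 400x640 float32, mm along the optical axis (not along the pixel's ray), 0 where there is no reading.
- calibration(name): a dict with "fx", "fy", "cx", "cy" (pixels), "rvec" (rotation vector, rad) and "tvec" (3), from world to camera coordinates, as OpenCV has them. Camera axes: x right, y down, z forward; pixel columns grow to the right and rows downward; lengths in mm; the calibration is good to about 2 mm. A picture is of the moment at which its call begins. calibration takes no time and is no camera call.
- job_done(): hands the job in; it is judged then, once.
Trained networks look in the newest picture that a camera, given by its name, has taken for a name from the list of things; names that differ only in an ending like _2 or _b are one class to them, and where a whole thing is asked for, a point or a joint stands for the part that bears it (a point fixed in the world has none). Each returns a list of dicts, best first, with "score" (0 to 1); they miss things now and then, are a little off and sometimes report something else, mostly with a low value. They report only what shows in the picture. A call takes as long as a camera call. They do not tell look-alikes from the thing itself.
- boxes_of(camera, thing): "centre" ([column, row] in pixels, amid what is visible of it).
The state is a dict: "time": time; "qpos": joint angles; "qvel": joint speeds; "joint_torque": joint torques, N m; "tool_pos": TCP position; "tcp_rot": TCP orientation; "wrist_force": force on the tool from outside, world axes, zero at the start; "moment": the same for the moment, N m; "finger_gap": opening from 0.0 (shut) to 1.0 (fully open); "grip_force": force on a finger pad.
Only numpy, scipy, OpenCV 4.12 (cv2) and the standard library are available. Lean on these libraries where they do the work, as an engineer would, in place of code of your own. Each camera call takes 0.05 s, during which the arm holds its last target. There are 200 camera calls.

### The job

The fifth sprocket nut is still lying on the bench: put it in the small open-fronted bin with the other four, then pick the bin up by the thick rim along its back and tilt it, front and left side down (left as you look in over the low front), until all five nuts have slid into one bunch in that front left corner. Finish while holding it like that, still, tilted and a few centimetres clear of the bench and everything on it, so that I can count the nuts and pick them out. Do not spill a nut and do not disturb the other things on the bench.

Things in the scene. Friction and masses are not known exactly. Their poses are not given: they have to be found in the camera images.
- bin: small open-fronted grey plastic stacking bin, loose on the bench, 160 (x) by 105 (y) by 75 mm high, about 140 g empty; floor and walls 3.5 mm thick. Origin: centre of its underside; -x its low front (facing roughly the robot), +x its back, +y its left side as you look in over the low front, z up. Front wall 38 mm high; side walls 75 mm, sloping down to it over the foremost 45 mm
- bin_rim (a point): middle of the top of the bin's thick back rim, at (81.5, 0, 75) mm in the bin's frame, same axes. The rim is solid, 10 mm thick (x 76.5 to 86.5 mm), 24 mm deep (z 51 to 75 mm) and as wide as the bin; it can be gripped from above with one finger inside and one outside the bin, and a firm grip (about 50 N) holds the loaded bin level or tilted
- bin_corner (a point): front left inside corner of the bin's floor, where the nuts are to gather, at (-76.5, 49, 3.5) mm in the bin's frame, same axes
- bin_floor (a point): centre of the bin's inside floor (153 by 98 mm inside), at (0, 0, 3.5) mm in the bin's frame, same axes. The nuts start to slide on it at a slope of about 9 degrees, steeper where they rub along a wall or queue up behind each other
- stray_nut: the fifth nut, lying flat on the bench: hexagonal self-locking nut of bare steel, hexagon 19 mm across flats and 10.5 mm high with a 16 mm round collar on top, 14 mm high in all, 20 g, lightly oiled (friction about 0.15). Origin at its middle, 7 mm above its underside; z its bore axis; its x axis passes through the middles of two parallel flats
- nut0: one of the four nuts lying flat and scattered on the bin's floor; same nut as stray_nut, origin at its middle
- nut1: one of the four nuts lying flat and scattered on the bin's floor; same nut as stray_nut, origin at its middle
- nut2: one of the four nuts lying flat and scattered on the bin's floor; same nut as stray_nut, origin at its middle
- nut3: one of the four nuts lying flat and scattered on the bin's floor; same nut as stray_nut, origin at its middle
- spacer: bystander: round aluminium axle spacer sleeve standing on the bench, 28 mm across, 24 mm high; origin at the centre of its underside
- socket_tray: bystander, fixed: flat black tray 190 (x) by 85 (y) mm with ten round steel sockets standing in it, 32 mm high in all; origin at the centre of its underside
- wrench: bystander: steel wrench 200 mm long lying on the bench along its x axis; origin under its middle
- screwdriver: bystander: screwdriver 210 mm long lying on the bench along its x axis; origin under its middle
- spray_can: bystander: standing spray can, 58 mm across, 190 mm high; origin at the centre of its underside
- squeeze_bottle: bystander: standing white squeeze bottle, 56 mm across, 150 mm high; origin at the centre of its underside
Mind the look-alikes: they are no part of the job. What is shaped like the bin but brown, purple or turquoise is not meant.

How it is judged:
By the outcome, as a careful person would: the job done as asked, in the order asked, and still so for the second after the job is handed in, while the arm keeps its last pose, push and grip.
It also fails if it takes over 58 s, if anything falls off the work surface, if the arm or the gripper's body presses on something with over 40 N, if the wrist force passes 120 N, or if a joint passes its speed limit or range.

## Working session

There is one attempt and no reset: what is moved stays moved. The work goes in short steps, Python scripts to look and compute and a tool call to move; the robot and the scene stay as the last step left them, time stands still between calls to the robot, and variables do not carry over. Pictures are saved under pics/ and viewed, at most 10 in all, crops included, and the job is handed in when it is done.

Besides the shell and the picture viewer there is one more tool, called after "Call:" by a JSON object that holds its "api" and its "payload", one argument or row to a line. arm_command: Moves the arm, as the interface text tells. Its arguments: {"type":"object","properties":{"commands":{"type":"string"},"squeeze":{"type":"number"}},"required":["commands"]}

```bash
mkdir -p pics; ls; cat > h.py <<'E'
from rig import *
import numpy as np, cv2
from scipy.spatial.transform import Rotation as R
def save(im,n): cv2.imwrite('pics/'+n,im[:,:,::-1])
def world(cam,depth):
    c=calibration(cam); v,u=np.mgrid[0:400,0:640]
    P=np.stack([(u-c['cx'])/c['fx']*depth,(v-c['cy'])/c['fy']*depth,depth],-1)
    M=R.from_rotvec(np.array(c['rvec']).ravel()).as_matrix()
    W=(P-np.array(c['tvec']).ravel())@M
    W[depth==0]=np.nan
    return W
def proj(cam,p):
    c=calibration(cam)
    M=R.from_rotvec(np.array(c['rvec']).ravel()).as_matrix()
    q=M@np.array(p,float)+np.array(c['tvec']).ravel()
    return np.array([c['fx']*q[0]/q[2]+c['cx'],c['fy']*q[1]/q[2]+c['cy']])
def tool():
    s=read_state(); return np.array(s['tool_pos']),R.from_rotvec(s['tcp_rot']).as_matrix(),s
E
python3 - <<'E'
from h import *
for n in('top','side'):
    im,d=get_image(n); save(im,n+'0.png'); W=world(n,d); np.save(n+'.npy',W)
    for t in ['bin','stray_nut','spacer']:
        for b in boxes_of(n,t)[:7]:
            u,v=map(int,b['centre']); print(n,t,round(b['score'],2),u,v,W[v,u].round())
p,M,s=tool();print(p,M.round(3),s['time'])
E
```

```text
pics
top bin 0.97 418 278 [ 253. -399.    5.]
top bin 0.88 491 232 [ 416. -653.   -1.]
top bin 0.81 281 244 [356.  69.  10.]
top bin 0.8 360 191 [ 547. -198.   -1.]
top spacer 0.53 363 193 [ 537. -207.   18.]
top spacer 0.37 308 143 [713. -12.  -3.]
side bin 0.92 394 360 [ 414. -628.    5.]
side bin 0.86 268 202 [348.  83.   7.]
side bin 0.72 351 230 [ 556. -175.   -1.]
side bin 0.69 304 311 [ 263. -374.   -0.]
side spacer 0.6 358 187 [684. -19.  17.]
[228.00470662 527.76468025 253.18070384] [[-0.918  0.397 -0.   ]
 [ 0.397  0.918 -0.   ]
 [ 0.    -0.    -1.   ]] 0.4
```

View pics/top0.png

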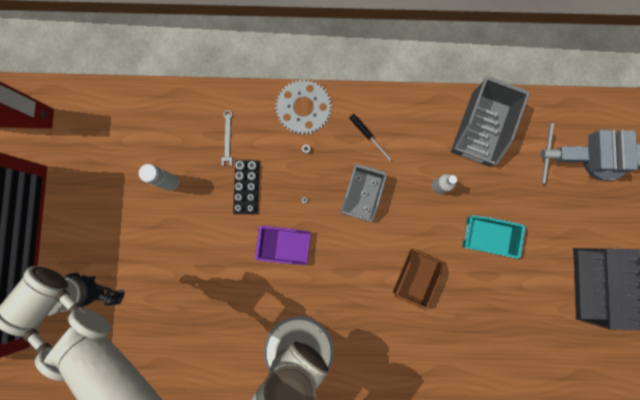

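View pics/side0.png

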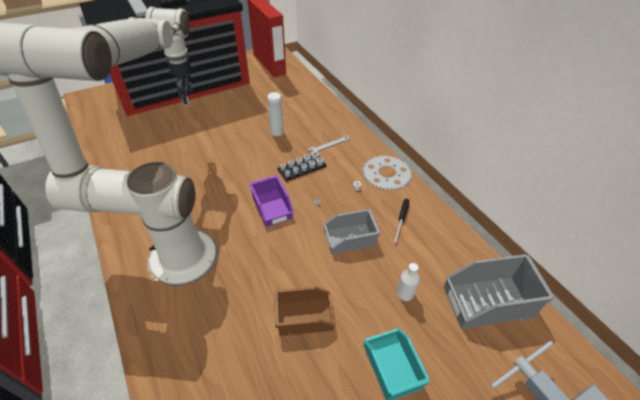

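The top view shows the grey bin at (364,193). The others of its shape are purple (283,245), brown (419,278) and turquoise (495,237), and the grey box at (490,120) is far too large. The small nut at (305,200) is the stray one, and the bigger ring at (306,149) is the spacer. The tray is at (246,187). I'll confirm in one crop and measure.

```bash
python3 - <<'E'
from h import *
im=cv2.imread('pics/top0.png'); 
cv2.imwrite('pics/crop.png',cv2.resize(im[130:240,230:400],None,fx=4.7,fy=4.7,interpolation=cv2.INTER_CUBIC))
W=np.load('top.npy')
c=calibration('top');print(c['fx'])
# nut
sub=W[190:211,295:316]; 
m=(sub[...,2]>5)
print('nut depth pts',m.sum(),np.nanmean(sub[m],0), np.nanmax(sub[...,2]),np.nanmedian(sub[...,2]))
g=im[190:211,295:316].astype(int); sat=g.max(2)-g.min(2); k=np.argwhere(sat<35); print('nut grey px',len(k),k.mean(0)+[190,295])
v,u=(k.mean(0)+[190,295]); print(W[int(round(v)),int(round(u))])
for n,bx in(('top',(155,230,330,400)),('side',(200,260,315,390))):
    W=np.load(n+'.npy'); S=W[bx[0]:bx[1],bx[2]:bx[3]].reshape(-1,3)
    S=S[np.isfinite(S[:,0])]
    for lo,hi in((68,82),):
        q=S[(S[:,2]>lo)&(S[:,2]<hi)]; print(n,len(q),np.percentile(S[:,2],[1,5,50,95,99]).round(1))
        r=cv2.minAreaRect(q[:,:2].astype(np.float32)); print(r)
    q=S[(S[:,2]>20)&(S[:,2]<85)]; r=cv2.minAreaRect(q[:,:2].astype(np.float32)); print('all',r, cv2.boxPoints(r).round())
for t in ['nut0','stray_nut','bin_rim','spacer']:
  for b in boxes_of('top',t)[:6]: print(t,b)
E
```

```text
398.64631411795057
nut depth pts 29 [508.35944943  -8.25989023   9.86648848] 14.62612180726103 -1.2846242367682696
nut grey px 28 [199.82142857 304.39285714]
[508.59392194  -4.90402388  12.30697801]
top 270 [-7.6 -5.5 -0.  68.8 75.5]
((551.3937377929688, -209.49404907226562), (112.87818145751953, 131.6634063720703), 74.55142974853516)
all ((566.6464233398438, -214.01805114746094), (113.48637390136719, 237.6793975830078), 74.57320404052734) [[ 437. -237.]
 [ 666. -300.]
 [ 696. -191.]
 [ 467. -128.]]
side 262 [-6.7 -4.9  0.6 69.9 74.9]
((551.2376708984375, -209.0554656982422), (117.81040954589844, 130.7759552001953), 74.91559600830078)
all ((533.2628173828125, -204.53941345214844), (118.54112243652344, 168.4447479248047), 75.50109100341797) [[ 437. -241.]
 [ 600. -283.]
 [ 630. -168.]
 [ 467. -126.]]
nut0 {'centre': [363.6, 193.1], 'score': 0.72}
bin_rim {'centre': [417.7, 277.8], 'score': 0.82}
bin_rim {'centre': [492.9, 240.3], 'score': 0.75}
bin_rim {'centre': [361.2, 197.7], 'score': 0.74}
bin_rim {'centre': [282.6, 242.6], 'score': 0.56}
spacer {'centre': [363.5, 193.6], 'score': 0.53}
spacer {'centre': [308.1, 143.1], 'score': 0.37}
```

View pics/crop.png

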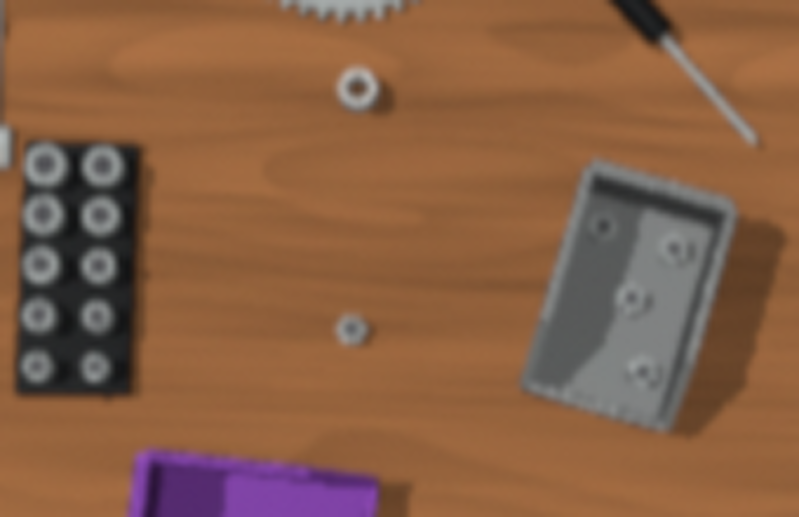

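The crop confirms it: one grey bin with four nuts, crop (602,226), (677,248), (632,298) and (642,372), so its front left floor is free. The stray nut is at crop (351,329) and the spacer at (357,88).

```bash
cat >> h.py <<'E'
def ray(cam,u,v,z):
    c=calibration(cam); M=R.from_rotvec(np.array(c['rvec']).ravel()).as_matrix(); t=np.array(c['tvec']).ravel()
    d=M.T@np.array([(u-c['cx'])/c['fx'],(v-c['cy'])/c['fy'],1]); o=-M.T@t
    return o+d*(z-o[2])/d[2]
def go(x,y,z):
    p,M,s=tool(); print('shift',(M.T@(np.array([x,y,z])-p)).round(1),'pos',p.round(1),'yaw_y',np.degrees(np.arctan2(M[1,1],M[0,1])).round(2),'t',s['time'])
E
python3 - <<'E'
from h import *
print('nut top',ray('top',304.4,199.8,10))
im=cv2.imread('pics/side0.png')
g=im[194:212,308:327].astype(int); sat=g.max(2)-g.min(2); k=np.argwhere(sat<40); c=k.mean(0)+[194,308]; print(len(k),c,'nut side',ray('side',c[1],c[0],8))
b=np.array([529,-203]);y=-.265
for u,v in((602,226),(677,248),(632,298),(642,372)):
    p=ray('top',230+u/4.7-.4,130+v/4.7-.4,15)[:2]-b; print('bin frame',np.cos(y)*p[0]+np.sin(y)*p[1],-np.sin(y)*p[0]+np.cos(y)*p[1])
print('spray',ray('top',175,183,0))
go(508,-7,253)
E
```

```text
nut top [509.57780921  -6.14865355  10.        ]
29 [202.4137931  316.72413793] nut side [508.23425087  -6.42622876   8.        ]
bin frame 55.66604871130843 30.339534134396118
bin frame 55.73863803597723 -27.018959782393246
bin frame 10.658535977375763 -5.564513118759077
bin frame -39.58350288174532 -27.598836912413393
spray [558.12900958 447.86518296   0.        ]
shift [-4.691e+02 -3.800e+02  3.000e-01] pos [228.  527.8 253.3] yaw_y 66.64 t 0.6
```

Call:
{"api": "arm_command", "payload": {
  "commands": "-470 -379 0 1.43 40; -470 -379 0 1.43 40; -470 -379 0 1.43 40; -470 -379 0 1.43 40; -470 -379 0 1.43 40; -470 -379 0 1.43 40; -470 -379 0 1.43 40; -470 -379 0 1.43 40"
}}

```text
time: 1.6
tool_pos: [461.6, 83.4, 253.7]
tcp_rot: [2.501, 1.9, 0.002]
wrist_force: [0.4, 0.4, -0.8]
finger_gap: 0.394
grip_force: 0.0
```

Testing in free air whether reaching beyond the workspace tilts the tool, since no direct tilt is offered.

Call:
{"api": "arm_command", "payload": {
  "commands": "58 544 0 0 40; 58 544 0 0 40; 58 544 0 0 40; 58 544 0 0 40; 58 544 0 0 40; 58 544 0 0 40; 58 544 0 0 40; 58 544 0 0 40"
}}

```text
time: 2.6
tool_pos: [885.6, 9.9, 243.4]
tcp_rot: [2.483, 1.896, 0.037]
wrist_force: [57.1, -3.1, 39.4]
finger_gap: 0.402
grip_force: 0.0
```

```bash
python3 -c "
from h import *
p,M,s=tool();print(M.round(3),s['qpos'],p)"
```

```text
[[ 0.264  0.964  0.029]
 [ 0.965 -0.264  0.001]
 [ 0.008  0.028 -1.   ]] [-0.12601323  1.15587742  0.18239409  0.00445172  1.77438719  0.1417387 ] [885.58363218   9.91401907 243.40830383]
```

Call:
{"api": "arm_command", "payload": {
  "commands": "40 200 0 0 40; 40 200 0 0 40; 40 200 0 0 40; 40 200 0 0 40"
}}

```text
time: 3.1
tool_pos: [906.4, -1.3, 218.4]
tcp_rot: [2.457, 1.876, 0.099]
wrist_force: [-0.2, 0.0, -0.7]
finger_gap: 0.405
grip_force: 0.0
```

```bash
python3 -c "
from h import *
p,M,s=tool();print(M.round(3),s['qpos'],p)"
```

```text
[[ 0.263  0.962  0.08 ]
 [ 0.965 -0.264 -0.   ]
 [ 0.021  0.077 -0.997]] [-0.1375572   1.18512504  0.18301438  0.01104309  1.69395914  0.13103357] [906.35263045  -1.2888525  218.36366689]
```

Call:
{"api": "arm_command", "payload": {
  "commands": "60 250 0 0 40; 60 250 0 0 40; 60 250 0 0 40; 60 250 0 0 40"
}}

```text
time: 3.6
tool_pos: [924.4, -6.0, 197.8]
tcp_rot: [2.432, 1.857, 0.155]
wrist_force: [0.6, -0.3, 0.8]
finger_gap: 0.396
grip_force: 0.0
```

```bash
python3 -c "
from h import *
p,M,s=tool();print(M.round(3),s['qpos'],p)"
```

```text
[[ 0.262  0.957  0.127]
 [ 0.965 -0.264 -0.   ]
 [ 0.033  0.123 -0.992]] [-0.14207067  1.20989939  0.18341685  0.01787879  1.62179366  0.12691177] [924.4449471   -5.99555422 197.80215564]
```

Pushing past the reach limit tilts the tool outward, and the tilt stays. That is how I'll tilt the bin later. First I'll level the tool at the inner limit.

Call:
{"api": "arm_command", "payload": {
  "commands": "-156 -569 -75 0 40; -156 -569 -75 0 40; -156 -569 -75 0 40; -156 -569 -75 0 40; -156 -569 -75 0 40; -156 -569 -75 0 40; -156 -569 -75 0 40; -156 -569 -75 0 40"
}}

```text
time: 4.6
tool_pos: [485.7, -6.8, 198.9]
tcp_rot: [2.431, 1.856, 0.156]
wrist_force: [-0.2, -0.3, 1.4]
finger_gap: 0.402
grip_force: 0.0
```

```bash
python3 -c "
from h import *
p,M,s=tool();print(M.round(3),s['qpos'],p)"
```

```text
[[ 0.261  0.957  0.129]
 [ 0.965 -0.264 -0.001]
 [ 0.033  0.124 -0.992]] [-0.28485463 -0.12495285  1.99949798  0.03900945  1.14334691 -0.03211353] [485.65819693  -6.79442334 198.87128119]
```

Call:
{"api": "arm_command", "payload": {
  "commands": "-100 -345 -46 0 40; -100 -345 -46 0 40; -100 -345 -46 0 40; -100 -345 -46 0 40; -100 -345 -46 0 40; -100 -345 -46 0 40; -100 -345 -46 0 40; -100 -345 -46 0 40"
}}

```text
time: 5.6
tool_pos: [260.0, -24.7, 188.2]
tcp_rot: [2.458, 1.878, 0.104]
wrist_force: [-0.3, -0.1, 0.8]
finger_gap: 0.401
grip_force: 0.0
```

```bash
python3 -c "
from h import *
p,M,s=tool();print(M.round(3),s['qpos'],p)"
```

```text
[[ 0.262  0.962  0.081]
 [ 0.965 -0.263  0.004]
 [ 0.025  0.077 -0.997]] [-0.63535385 -0.94430314  2.52617459  0.05142584  1.49664849 -0.37153691] [260.03032942 -24.71303713 188.22989719]
```

Call:
{"api": "arm_command", "payload": {
  "commands": "-80 -250 0 0 40; -80 -250 0 0 40; -80 -250 0 0 40; -80 -250 0 0 40; -80 -250 0 0 40"
}}

```text
time: 6.22
tool_pos: [222.3, -91.3, 146.7]
tcp_rot: [2.492, 1.906, 0.069]
wrist_force: [-0.1, 0.0, 0.6]
finger_gap: 0.404
grip_force: 0.0
```

```bash
python3 -c "
from h import *
p,M,s=tool();print(M.round(3),s['qpos'],p)"
```

```text
[[ 0.261  0.965  0.037]
 [ 0.965 -0.262  0.024]
 [ 0.033  0.03  -0.999]] [-0.97350813 -0.94422817  2.60537727  0.04456559  1.47947697 -0.71263215] [222.31831533 -91.31162279 146.69808446]
```

Call:
{"api": "arm_command", "payload": {
  "commands": "157 255 13 0 50; 157 255 13 0 50; 157 255 13 0 50; 157 255 13 0 50; 157 255 13 0 50; 157 255 13 0 50; 154 252 100 0 50; 154 252 100 0 50"
}}

```text
time: 7.22
tool_pos: [506.8, -5.2, 56.2]
tcp_rot: [-2.494, -1.907, -0.065]
wrist_force: [0.6, 0.0, -0.0]
finger_gap: 0.5
grip_force: 0.0
```

```bash
python3 -c "
from h import *
go(509,-6,25)
p,M,s=tool();print(M.round(3),s['qpos'],p)
im,d=get_image('top');im2,d=get_image('side')
a=cv2.resize(im[170:230,270:340],None,fx=5.5,fy=5.5,interpolation=2);b=cv2.resize(im2[165:225,282:352],None,fx=5.5,fy=5.5,interpolation=2)
save(np.hstack([a,b]),'n.png')
"
```

```text
shift [-1.2  1.6 31.2] pos [506.8  -5.2  56.2] yaw_y -15.23 t 7.225
[[ 0.262  0.965  0.032]
 [ 0.965 -0.263  0.027]
 [ 0.034  0.024 -0.999]] [-0.2688262   0.21964323  1.95767999  0.04217061  0.94109219 -0.0279045 ] [506.79500821  -5.23675309  56.20706249]
```

View pics/n.png

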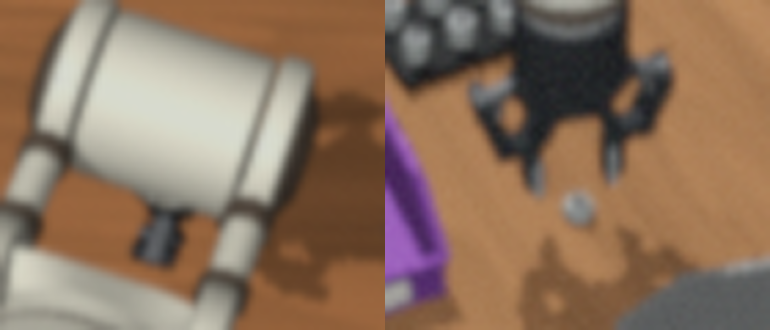

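The side view (right half) shows the nut at (577,208), midway between the open fingers. Going down to grip it.

Call:
{"api": "arm_command", "payload": {
  "commands": "-1 2 31 0 50; -1 2 31 0 50; -1 2 31 0 0; -1 2 31 0 0; -1 2 31 0 0; -1 2 31 0 0",
  "squeeze": 40
}}

```text
time: 8.07
tool_pos: [513.4, -6.9, 30.0]
tcp_rot: [2.492, 1.905, 0.072]
wrist_force: [-2.3, 0.4, 6.3]
finger_gap: 0.191
grip_force: 39.0
```

Call:
{"api": "arm_command", "payload": {
  "commands": "0 0 -40 0 0; 0 0 -110 0 0; 0 0 -110 0 0; 0 0 -110 0 0",
  "squeeze": 40
}}

```text
time: 8.57
tool_pos: [508.5, -9.4, 138.8]
tcp_rot: [2.493, 1.905, 0.071]
wrist_force: [-0.9, 0.4, -1.1]
finger_gap: 0.19
grip_force: 39.1
```

```bash
python3 -c "
from h import *
p,M,s=tool();print(M.round(3),s['qpos'],p,s['finger_gap'],s['grip_force'])
im2,d=get_image('side');q=proj('side',p+M[:,2]*15).astype(int);print(q)
save(cv2.resize(im2[q[1]-40:q[1]+70,q[0]-60:q[0]+60],None,fx=5,fy=5,interpolation=2),'n2.png')
"
```

```text
[[ 0.262  0.964  0.038]
 [ 0.964 -0.263  0.025]
 [ 0.034  0.03  -0.999]] [-0.27632382  0.08248577  1.91997057  0.03838041  1.10940038 -0.02721869] [508.48096122  -9.44524848 138.7876089 ] 0.1897418855138119 39.06263742421288
[317 180]
```

View pics/n2.png

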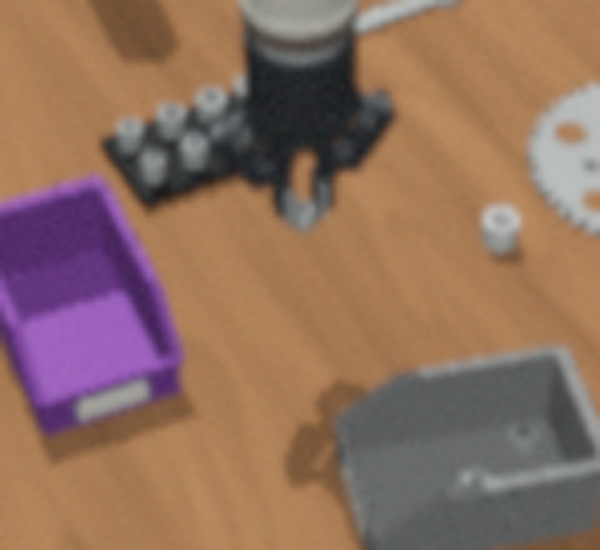

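The nut is held at the fingertips, crop (303,210), by its collar. Carrying it over the free front left floor of the bin.

Call:
{"api": "arm_command", "payload": {
  "commands": "-158 32 -4 0 0; -158 32 -4 0 0; -158 32 -4 0 0; -158 32 -4 0 0; -160 30 55 0 0; -161 29 93 0 0; -161 29 93 0 0; -161 29 93 0 0",
  "squeeze": 40
}}

```text
time: 9.62
tool_pos: [497.6, -169.5, 40.9]
tcp_rot: [2.493, 1.907, 0.07]
wrist_force: [0.0, 0.5, 0.0]
finger_gap: 0.191
grip_force: 57.3
```

```bash
python3 -c "
from h import *
p,M,s=tool();print(p,s['finger_gap'],s['grip_force'],s['wrist_force'])
"
```

```text
[ 497.62657948 -169.47530597   40.93847176] 0.19148345952185236 57.31595802511947 [0.01101903 0.52035257 0.00496383]
```

Release, then lift and look.

Call:
{"api": "arm_command", "payload": {
  "commands": "0 0 0 0 32; 0 0 0 0 32; 0 0 0 0 32; 0 0 -60 0 32; 0 0 -115 0 32; 0 0 -115 0 60; 0 0 -115 0 60"
}}

```text
time: 10.5
tool_pos: [492.6, -172.6, 154.7]
tcp_rot: [2.495, 1.906, 0.069]
wrist_force: [-0.8, 0.3, -0.4]
finger_gap: 0.599
grip_force: 0.0
```

```bash
python3 -c "
from h import *
p,M,s=tool();print(M.round(3),p,s['finger_gap'],s['time'])
im,d=get_image('top');im2,d2=get_image('side')
a=cv2.resize(im[150:240,325:415],None,fx=4.4,fy=4.4,interpolation=2);b=cv2.resize(im2[180:270,305:395],None,fx=4.4,fy=4.4,interpolation=2)
save(np.hstack([a,b]),'n3.png')
for n,dd,bx in(('top',d,(155,230,330,400)),('side',d2,(200,260,315,390))):
    S=world(n,dd)[bx[0]:bx[1],bx[2]:bx[3]].reshape(-1,3);q=S[(S[:,2]>66)&(S[:,2]<80)];print(n,len(q),cv2.minAreaRect(q[:,:2].astype(np.float32)))
"
```

```text
[[ 0.262  0.964  0.036]
 [ 0.964 -0.263  0.026]
 [ 0.034  0.027 -0.999]] [ 492.62695185 -172.5993972   154.66501148] 0.5992348894210335 10.5
top 110 ((549.4957275390625, -208.79208374023438), (111.996826171875, 135.67880249023438), 74.459228515625)
side 273 ((550.2550659179688, -208.89447021484375), (117.58932495117188, 135.83164978027344), 75.78482055664062)
```

View pics/n3.png

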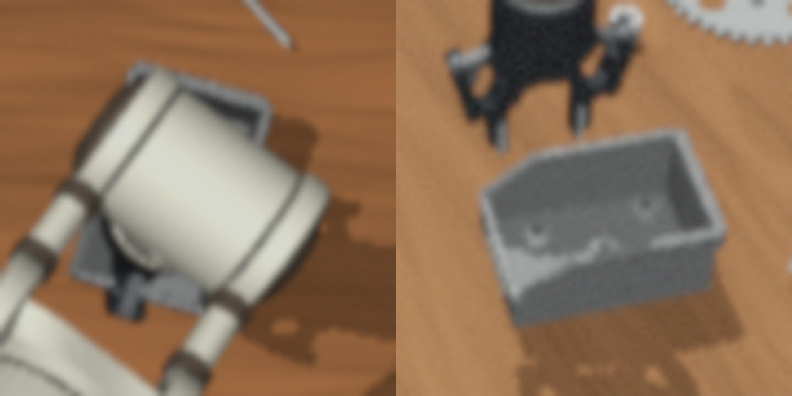

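The nut dropped into the bin at crop (538,232), and the bin is where it was. Now to the rim at (607,-224).

Call:
{"api": "arm_command", "payload": {
  "commands": "-20 124 3 0 45; -20 124 3 0 45; -20 124 3 0 45; -22 122 45 0 45; -23 122 88 0 45; -23 122 88 0 45; -23 122 88 0 45"
}}

```text
time: 11.48
tool_pos: [607.9, -224.9, 71.0]
tcp_rot: [2.493, 1.906, 0.07]
wrist_force: [0.6, 0.4, 0.1]
finger_gap: 0.449
grip_force: 0.0
```

```bash
python3 -c "
from h import *
p,M,s=tool();print(M.round(3),p,s['finger_gap'],s['time'],s['wrist_force'])
im,d=get_image('top');im2,d2=get_image('side')
a=cv2.resize(im[150:240,325:415],None,fx=4.4,fy=4.4,interpolation=2);b=cv2.resize(im2[180:270,305:395],None,fx=4.4,fy=4.4,interpolation=2)
save(np.hstack([a,b]),'n4.png')
"
```

```text
[[ 0.262  0.964  0.037]
 [ 0.964 -0.263  0.025]
 [ 0.034  0.029 -0.999]] [ 607.94078644 -224.8540026    71.00382926] 0.44856278180560416 11.475 [0.63760954 0.36065744 0.11438523]
```

View pics/n4.png

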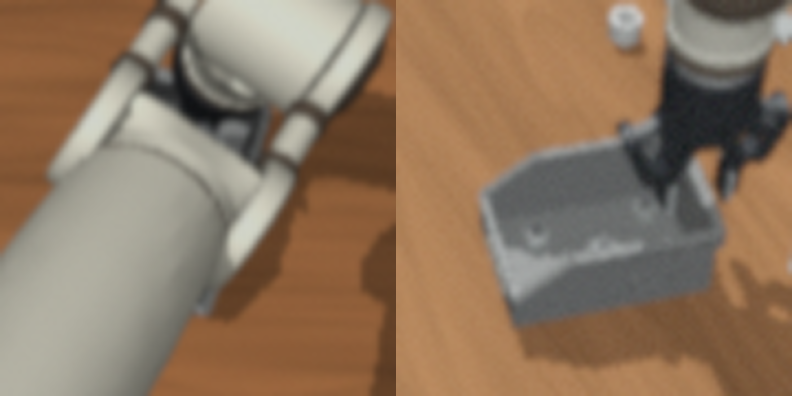

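One finger is inside the bin and the other outside the back wall, straddling the rim. Gripping, then lifting a little.

Call:
{"api": "arm_command", "payload": {
  "commands": "0 0 3 0 0; 0 0 3 0 0; 0 0 3 0 0; 0 0 3 0 0; 0 0 3 0 0; 0 0 -5 0 0; 0 0 -15 0 0; 0 0 -15 0 0",
  "squeeze": 60
}}

```text
time: 12.58
tool_pos: [607.7, -225.6, 85.8]
tcp_rot: [2.493, 1.905, 0.07]
wrist_force: [-0.7, 0.0, -1.8]
finger_gap: 0.108
grip_force: 58.4
```

Call:
{"api": "arm_command", "payload": {
  "commands": "0 0 -15 0 0; 0 0 -40 0 0; 0 0 -75 0 0; 0 0 -110 0 0; 0 0 -145 0 0; 0 0 -180 0 0; 0 0 -200 0 0; 0 0 -205 0 0",
  "squeeze": 60
}}

```text
time: 13.58
tool_pos: [600.2, -230.7, 291.1]
tcp_rot: [2.493, 1.905, 0.07]
wrist_force: [-0.4, 0.5, -3.6]
finger_gap: 0.103
grip_force: 58.6
```

```bash
python3 -c "
from h import *
p,M,s=tool();print(M.round(3),p,s['qpos'],s['finger_gap'],s['grip_force'])
"
```

```text
[[ 0.262  0.964  0.038]
 [ 0.964 -0.263  0.024]
 [ 0.033  0.03  -0.999]] [ 600.20687327 -230.68446192  291.06782407] [-0.57291028  0.29254338  1.36624452  0.04121145  1.46418758 -0.31115479] 0.10327197647477865 58.591182231903076
```

Call:
{"api": "arm_command", "payload": {
  "commands": "20 12 0 -0.06 0; 60 36 0 -0.2 0; 105 63 1 -0.36 0; 150 90 2 -0.53 0; 195 117 3 -0.7 0; 240 144 4 -0.86 0; 270 162 4 -0.98 0; 285 171 5 -1.05 0",
  "squeeze": 60
}}

```text
time: 14.58
tool_pos: [840.3, 3.6, 295.2]
tcp_rot: [1.186, 2.888, 0.058]
wrist_force: [-0.3, -0.4, -2.5]
finger_gap: 0.105
grip_force: 58.7
```

```bash
cat >> h.py <<'E'
def st():
    p,M,s=tool();z=M[:,2]
    # bin axes: bx ~ tool y, by ~ tool x, bz ~ -tool z
    print('pos',p.round(1),'q',np.round(s['qpos'],3),'gap',round(s['finger_gap'],3),'grip',round(s['grip_force'],1),'F',np.round(s['wrist_force'],1),'t',s['time'])
    print('slope front-down',np.degrees(np.arcsin(M[2,1])).round(1),'left-down',np.degrees(np.arcsin(-M[2,0])).round(1),'M',M.round(3).tolist())
    d=np.array([1.,0,0]);u=np.array([0,0,1.]);az=np.array([p[0],p[1],0])/np.hypot(p[0],p[1]);print('outward in tool',(M.T@d).round(3),'up',(M.T@u).round(3))
E
python3 -c "
from h import *
st()"
```

```text
pos [840.3   3.6 295.2] q [-0.15   0.903  0.496  0.032  1.715 -0.936] gap 0.105 grip 58.7 F [-0.3 -0.4 -2.5] t 14.575
slope front-down 2.4 left-down 0.2 M [[-0.711, 0.702, 0.032], [0.703, 0.711, 0.027], [-0.003, 0.042, -0.999]]
outward in tool [-0.711  0.702  0.032] up [-0.003  0.042 -0.999]
```

Call:
{"api": "arm_command", "payload": {
  "commands": "-10 10 -3 0 0; -21 21 -7 0 0; -32 32 -10 0 0; -43 43 -14 0 0; -60 60 -18 0 0; -80 80 -24 0 0; -100 100 -30 0 0; -120 120 -36 0 0",
  "squeeze": 60
}}

```text
time: 15.58
tool_pos: [884.3, -0.6, 302.5]
tcp_rot: [1.178, 2.836, 0.086]
wrist_force: [-0.4, 1.1, -2.4]
finger_gap: 0.105
grip_force: 59.6
```

```bash
python3 -c "
from h import *
st()"
```

```text
pos [ 8.843e+02 -6.000e-01  3.025e+02] q [-0.149  1.088  0.183  0.039  1.789 -0.923] gap 0.105 grip 59.6 F [-0.4  1.1 -2.4] t 15.575
slope front-down 4.5 left-down 2.4 M [[-0.704, 0.705, 0.085], [0.709, 0.705, 0.025], [-0.042, 0.078, -0.996]]
outward in tool [-0.704  0.705  0.085] up [-0.042  0.078 -0.996]
```

Call:
{"api": "arm_command", "payload": {
  "commands": "-215 220 -75 0 0; -215 220 -75 0 0; -215 220 -75 0 0; -215 220 -75 0 0; -215 220 -75 0 0; -215 220 -75 0 0; -215 220 -75 0 0; -215 220 -75 0 0",
  "squeeze": 60
}}

```text
time: 16.58
tool_pos: [896.9, 1.7, 305.9]
tcp_rot: [1.162, 2.795, 0.113]
wrist_force: [-0.4, -0.2, -3.0]
finger_gap: 0.107
grip_force: 59.6
```

```bash
python3 -c "
from h import *
st()"
```

```text
pos [896.9   1.7 305.9] q [-0.146  1.085  0.184  0.045  1.744 -0.919] gap 0.107 grip 59.6 F [-0.4 -0.2 -3. ] t 16.575
slope front-down 6.4 left-down 4.3 M [[-0.7, 0.701, 0.132], [0.71, 0.704, 0.025], [-0.075, 0.112, -0.991]]
outward in tool [-0.7    0.701  0.132] up [-0.075  0.112 -0.991]
```

Call:
{"api": "arm_command", "payload": {
  "commands": "-430 432 30 0 0; -430 432 30 0 0; -430 432 30 0 0; -430 432 30 0 0; -430 432 30 0 0; -430 432 30 0 0; -430 432 30 0 0; -430 432 30 0 0",
  "squeeze": 60
}}

```text
time: 17.58
tool_pos: [929.4, 3.2, 245.4]
tcp_rot: [1.144, 2.751, 0.14]
wrist_force: [0.3, -0.4, -2.4]
finger_gap: 0.105
grip_force: 59.6
```

```bash
python3 -c "
from h import *
st()"
```

```text
pos [929.4   3.2 245.4] q [-0.141  1.158  0.184  0.051  1.622 -0.917] gap 0.105 grip 59.6 F [ 0.3 -0.4 -2.4] t 17.575
slope front-down 8.4 left-down 6.3 M [[-0.695, 0.696, 0.181], [0.711, 0.703, 0.025], [-0.11, 0.146, -0.983]]
outward in tool [-0.695  0.696  0.181] up [-0.11   0.146 -0.983]
```

Call:
{"api": "arm_command", "payload": {
  "commands": "-241 253 -180 0 0; -241 253 -180 0 0; -241 253 -180 0 0; -241 253 -180 0 0; -241 253 -180 0 0; -241 253 -180 0 0; -241 253 -180 0 0; -241 253 -180 0 0",
  "squeeze": 60
}}

```text
time: 18.58
tool_pos: [913.5, 5.4, 341.2]
tcp_rot: [1.128, 2.708, 0.166]
wrist_force: [-0.3, 0.5, -2.6]
finger_gap: 0.111
grip_force: 59.6
```

```bash
python3 -c "
from h import *
st()"
```

```text
pos [913.5   5.4 341.2] q [-0.144  1.049  0.184  0.058  1.683 -0.912] gap 0.111 grip 59.6 F [-0.3  0.5 -2.6] t 18.575
slope front-down 10.4 left-down 8.2 M [[-0.688, 0.689, 0.229], [0.712, 0.702, 0.025], [-0.143, 0.18, -0.973]]
outward in tool [-0.688  0.689  0.229] up [-0.143  0.18  -0.973]
```

Call:
{"api": "arm_command", "payload": {
  "commands": "-214 216 10 0 0; -214 216 10 0 0; -214 216 10 0 0; -214 216 10 0 0; -214 216 10 0 0; -214 216 10 0 0; -214 216 10 0 0; -214 216 10 0 0",
  "squeeze": 60
}}

```text
time: 19.58
tool_pos: [938.1, 5.6, 314.1]
tcp_rot: [1.11, 2.664, 0.191]
wrist_force: [0.2, -1.0, -2.3]
finger_gap: 0.102
grip_force: 59.6
```

Call:
{"api": "arm_command", "payload": {
  "commands": "-230 235 -30 0 0; -230 235 -30 0 0; -230 235 -30 0 0; -230 235 -30 0 0; -230 235 -30 0 0; -230 235 -30 0 0; -230 235 -30 0 0; -230 235 -30 0 0",
  "squeeze": 60
}}

```text
time: 20.58
tool_pos: [948.0, 6.1, 328.5]
tcp_rot: [1.093, 2.62, 0.216]
wrist_force: [-0.3, -0.3, -2.6]
finger_gap: 0.103
grip_force: 59.7
```

```bash
python3 -c "
from h import *
st()"
```

```text
pos [948.    6.1 328.5] q [-0.142  1.074  0.184  0.071  1.56  -0.912] gap 0.103 grip 59.7 F [-0.3 -0.3 -2.6] t 20.575
slope front-down 14.4 left-down 12.1 M [[-0.669, 0.669, 0.324], [0.713, 0.7, 0.025], [-0.21, 0.248, -0.946]]
outward in tool [-0.669  0.669  0.324] up [-0.21   0.248 -0.946]
```

Call:
{"api": "arm_command", "payload": {
  "commands": "-215 220 40 0 0; -215 220 40 0 0; -215 220 40 0 0; -215 220 40 0 0; -215 220 40 0 0; -215 220 40 0 0; -215 220 40 0 0; -215 220 40 0 0",
  "squeeze": 60
}}

```text
time: 21.58
tool_pos: [970.2, 7.5, 306.2]
tcp_rot: [1.075, 2.575, 0.241]
wrist_force: [0.9, 0.4, -1.6]
finger_gap: 0.106
grip_force: 59.7
```

Call:
{"api": "arm_command", "payload": {
  "commands": "-215 220 40 0 0; -215 220 40 0 0; -215 220 40 0 0; -215 220 40 0 0; -215 220 40 0 0; -215 220 40 0 0; -215 220 40 0 0; -215 220 40 0 0",
  "squeeze": 60
}}

```text
time: 22.58
tool_pos: [986.6, 8.4, 299.7]
tcp_rot: [1.058, 2.531, 0.264]
wrist_force: [0.1, -0.2, -1.6]
finger_gap: 0.107
grip_force: 59.6
```

Call:
{"api": "arm_command", "payload": {
  "commands": "-215 220 60 0 0; -215 220 60 0 0; -215 220 60 0 0; -215 220 60 0 0; -215 220 60 0 0; -215 220 60 0 0; -215 220 60 0 0; -215 220 60 0 0",
  "squeeze": 60
}}

```text
time: 23.58
tool_pos: [1002.7, 9.1, 293.2]
tcp_rot: [1.04, 2.488, 0.287]
wrist_force: [0.3, 0.2, -2.1]
finger_gap: 0.106
grip_force: 59.7
```

```bash
python3 -c "
from h import *
st()
im,d=get_image('top');im2,d2=get_image('side')
p,M,s=tool();o=p-80*M[:,1]+40*M[:,2];a,b=[proj(n,o).astype(int) for n in('top','side')];print(a,b)
a=np.maximum(a,40);b=np.maximum(b,40)
f=lambda i,c:cv2.resize(i[c[1]-40:c[1]+40,c[0]-40:c[0]+40],(390,390),interpolation=2)
save(np.hstack([f(im,a),f(im2,b)]),'n5.png')"
```

```text
pos [1002.7    9.1  293.2] q [-0.136  1.134  0.184  0.089  1.353 -0.913] gap 0.106 grip 59.7 F [ 0.3  0.2 -2.1] t 23.575
slope front-down 20.2 left-down 17.8 M [[-0.628, 0.628, 0.46], [0.716, 0.698, 0.025], [-0.305, 0.345, -0.888]]
outward in tool [-0.628  0.628  0.46 ] up [-0.305  0.345 -0.888]
[318  40] [431 125]
```

View pics/n5.png

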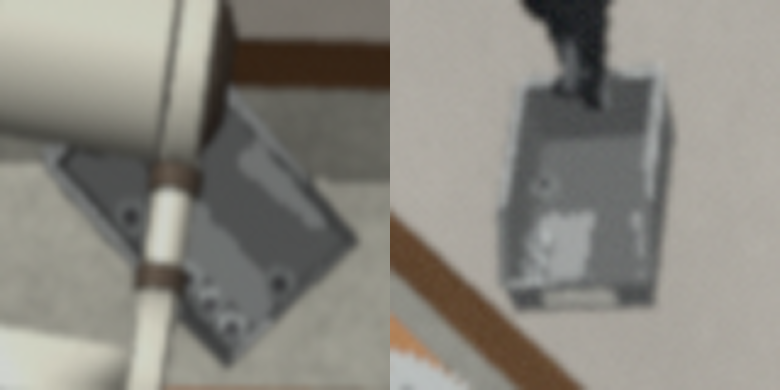

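The bin is held well, but two nuts (130,215) and (280,283) still hang back along the left and front walls. I'll bring it back over the bench and swing the slope front, then left, to gather them.

Call:
{"api": "arm_command", "payload": {
  "commands": "10 -10 -7 0.1 0; 30 -30 -22 0.2 0; 55 -55 -40 0.35 0; 80 -80 -58 0.5 0; 105 -105 -77 0.6 0; 130 -130 -95 0.6 0; 150 -150 -110 0.6 0; 157 -157 -115 0.6 0",
  "squeeze": 60
}}

```text
time: 24.68
tool_pos: [751.5, 9.2, 293.9]
tcp_rot: [1.766, 2.114, 0.459]
wrist_force: [0.3, 0.2, -1.7]
finger_gap: 0.106
grip_force: 59.7
```

Call:
{"api": "arm_command", "payload": {
  "commands": "0 0 0 0 0; 0 0 0 -0.1 0; 0 0 0 -0.25 0; 0 0 0 -0.4 0; 0 0 0 -0.6 0; 0 0 0 -0.75 0; 0 0 0 -0.9 0; 0 0 0 -1.05 0",
  "squeeze": 60
}}

```text
time: 25.68
tool_pos: [753.9, 8.9, 293.0]
tcp_rot: [0.449, 2.633, 0.145]
wrist_force: [-0.5, 0.2, -1.9]
finger_gap: 0.107
grip_force: 59.7
```

Call:
{"api": "arm_command", "payload": {
  "commands": "0 0 0 0 0; 0 0 0 0 0; 0 0 0 0 0; 0 0 0 0.1 0; 0 0 0 0.2 0; 0 0 0 0.3 0; 0 0 0 0.35 0; 0 0 0 0.35 0",
  "squeeze": 60
}}

```text
time: 26.68
tool_pos: [752.7, 9.1, 293.2]
tcp_rot: [0.912, 2.53, 0.256]
wrist_force: [-0.5, 0.2, -1.9]
finger_gap: 0.104
grip_force: 59.6
```

```bash
python3 -c "
from h import *
st()
im,d=get_image('top');im2,d2=get_image('side')
p,M,s=tool();o=p-80*M[:,1]+40*M[:,2];a,b=[proj(n,o).astype(int) for n in('top','side')];print(a,b)
print('corner z',(p+49*M[:,0]-158*M[:,1]+68*M[:,2]).round())
a=np.maximum(a,40);b=np.maximum(b,40)
f=lambda i,c:cv2.resize(i[c[1]-40:c[1]+40,c[0]-40:c[0]+40],(390,390),interpolation=2)
save(np.hstack([f(im,a),f(im2,b)]),'n6.png')"
```

```text
pos [752.7   9.1 293.2] q [-0.191  0.274  1.446  0.137  0.959 -1.122] gap 0.104 grip 59.6 F [-0.5  0.2 -1.9] t 26.675
slope front-down 18.2 left-down 19.8 M [[-0.687, 0.562, 0.46], [0.643, 0.766, 0.025], [-0.338, 0.313, -0.888]]
outward in tool [-0.687  0.562  0.46 ] up [-0.338  0.313 -0.888]
[318 118] [378 145]
corner z [662. -79. 167.]
```

View pics/n6.png

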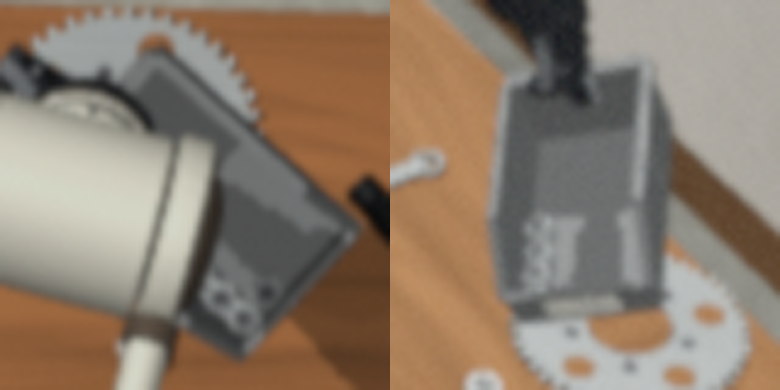

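Call:
{"api": "arm_command", "payload": {
  "commands": "2 -2 5 0.15 0; 6 -6 16 0.3 0; 11 -10 28 0.45 0; 16 -14 40 0.6 0; 20 -18 52 0.6 0; 24 -22 63 0.6 0; 28 -26 72 0.5 0; 29 -27 75 0.4 0",
  "squeeze": 60
}}

```text
time: 27.78
tool_pos: [751.5, 8.9, 206.7]
tcp_rot: [1.408, 2.331, 0.373]
wrist_force: [-0.7, -0.4, -2.1]
finger_gap: 0.105
grip_force: 59.6
```

Call:
{"api": "arm_command", "payload": {
  "commands": "0 0 0 -0.1 0; 0 0 0 -0.25 0; 0 0 0 -0.4 0; 0 0 0 -0.5 0; 0 0 0 -0.5 0; 0 0 0 -0.4 0; 0 0 0 -0.38 0; 0 0 0 -0.38 0",
  "squeeze": 60
}}

```text
time: 28.78
tool_pos: [752.0, 8.9, 208.2]
tcp_rot: [0.937, 2.522, 0.262]
wrist_force: [0.6, 0.1, -1.4]
finger_gap: 0.105
grip_force: 59.6
```

Call:
{"api": "arm_command", "payload": {
  "commands": "0 0 0 0 0; 0 0 0 0 0; 0 0 0 0 0; 0 0 0 0 0",
  "squeeze": 60
}}

```text
time: 29.28
tool_pos: [752.0, 8.9, 208.3]
tcp_rot: [0.938, 2.522, 0.262]
wrist_force: [-0.1, -0.5, -2.2]
finger_gap: 0.103
grip_force: 59.7
```

```bash
python3 -c "
from h import *
st()
im,d=get_image('top');im2,d2=get_image('side')
p,M,s=tool();o=p+20*M[:,0]-125*M[:,1]+68*M[:,2];a,b=[proj(n,o).astype(int) for n in('top','side')];print(a,b)
print('corner z',(p+49*M[:,0]-158*M[:,1]+68*M[:,2]).round())
f=lambda i,c:cv2.resize(i[c[1]-24:c[1]+24,c[0]-24:c[0]+24],(399,399),interpolation=2)
save(np.hstack([f(im,a),f(im2,b)]),'n7.png')
c=p+49*M[:,0]-158*M[:,1]+68*M[:,2]
print([(proj('side',c-k*M[:,0])-b+24).round(1)*8.3 for k in(0,98)],[(proj('side',c+k*M[:,1])-b+24).round(1)*8.3 for k in(60,)])"
```

```text
pos [752.    8.9 208.3] q [-0.191  0.342  1.534  0.156  0.805 -1.132] gap 0.103 grip 59.7 F [-0.1 -0.5 -2.2] t 29.275
slope front-down 18.6 left-down 19.4 M [[-0.676, 0.576, 0.46], [0.658, 0.753, 0.025], [-0.332, 0.32, -0.888]]
outward in tool [-0.676  0.576  0.46 ] up [-0.332  0.32  -0.888]
[324 140] [370 178]
corner z [659. -76.  81.]
[array([133.63, 273.07]), array([351.92, 261.45])] [array([146.91, 153.55])]
```

View pics/n7.png

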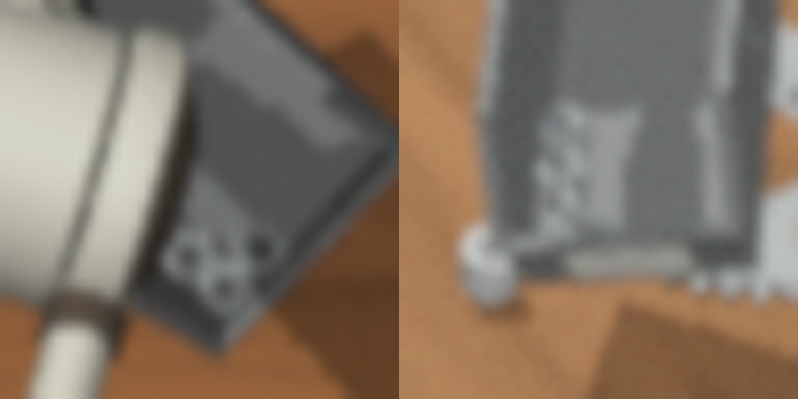

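The nuts look bunched in the corner. I'll check quantitatively with averaged depth mapped into the bin frame.

```bash
python3 - <<'E'
from h import *
p,M,s=tool()
H=np.full((16,11),-9.)
for n in('side','top'):
    D=np.stack([get_image(n)[1] for _ in range(10)]); D[D==0]=np.nan; d=np.nan_to_num(np.nanmedian(D,0))
    q=(world(n,d).reshape(-1,3)-p)@M   # tool coords
    bx=q[:,1]+81.5; by=q[:,0]; bz=71-q[:,2]
    m=(bx>-78)&(bx<40)&(abs(by)<52)&(bz>-6)&(bz<35)
    f=m&(bx>-20)&(bx<20)&(abs(by)<30); print(n,m.sum(),'floor z',np.median(bz[f]))
    off=np.median(bz[f])-3.5
    G={}
    for x,y,z in zip(bx[m],by[m],bz[m]-off): G.setdefault((int((x+80)//8),int((52-y)//8)),[]).append(z)
    print('rows: bin x from front -76 up by 8; cols: y from left +48 down by 8')
    for i in range(15): print(-76+8*i,' '.join('%4d'%np.mean(G[i,j]) if (i,j) in G else '   .' for j in range(13)))
E
```

```text
side 589 floor z 5.8050918384708154
rows: bin x from front -76 up by 8; cols: y from left +48 down by 8
-76    .    .    .    .    .    .    .    .    .    .    .    .   16
-68   22   18   16    .    .    .    .    .    .    .    .    .   20
-60   16   15   10    .   17    4    4    4    4    4    .    .   22
-52   20   15   10    2    3    4    2    4    3    4    4    .   18
-44   16   16    8    3    2    3    3    3    3    4    5    .   23
-36   15   15    9    2    2    3    3    3    4    4    3    .   21
-28   20   15   14    4    2    3    3    3    4    5    4    .   19
-20   17   14    4    2    2    3    3    3    4    4    .    .   16
-12   20   15   10    2    3    3    3    3    4    4    .    .   21
-4   16   15    7    2    2    3    3    3    5    4    .    .   17
4   13    1    2    1    3    3    4    4    3    4    .    .   21
12   17    2    2    1    3    3    3    3    3    4    .    .   27
20   12    1    1    1    2    3    2    4    3    3    .    .   24
28   10    1    1    2    2    3    3    3    3    4    .    .   23
36   12    0    2    2    2    2    
[... 461 characters left out ...]
 4    5    3   18
-36    .    .   14    2    2    2    2    3    4    3    3    5   16
-28    .    .    .    .    2    2    2    3    3    3    3    3   15
-20    .    .    .    .    .    .    3    3    3    2    4    4   29
-12    .    .    .    .    .    .    .    3    2    3    3    4   27
-4    .    .    .    .    .    .    .    .    2    3    5    4   25
4    .    .    .    .    .    .    .    .    .    3    3    3   22
12    .    .    .    .    .    .    .    .    1    3    3    5    .
20    .    .    .    .    .    .    .    3    2    4    4    4   19
28    .    .    .    .    .    .    .    3    2    3    3    3   16
36    .    .    .    .    .    .    2    2    3    3    3    4   21
```

Four nuts stand in a row along the left wall, out to 73 mm, with one beside the corner nut. I'll swing the slope to break up the row and make a tighter bunch.

Call:
{"api": "arm_command", "payload": {
  "commands": "0 0 0 0.15 0; 0 0 0 0.32 0; 0 0 0 0.49 0; 0 0 0 0.66 0; 0 0 0 0.83 0; 0 0 0 1 0; 0 0 0 1.05 0; 0 0 0 1.05 0",
  "squeeze": 60
}}

```text
time: 31.38
tool_pos: [752.1, 8.9, 208.4]
tcp_rot: [2.163, 1.786, 0.551]
wrist_force: [-0.0, 0.1, -2.2]
finger_gap: 0.106
grip_force: 59.6
```

```bash
cat >> h.py <<'E'
def nuts(n='side',N=6):
    p,M,s=tool(); st()
    D=np.stack([get_image(n)[1] for _ in range(N)]); D[D==0]=np.nan; d=np.nan_to_num(np.nanmedian(D,0))
    q=(world(n,d).reshape(-1,3)-p)@M; bx=q[:,1]+81.5; by=q[:,0]; bz=71-q[:,2]
    m=(bx>-78)&(bx<76)&(abs(by)<52)&(bz>-6)&(bz<35)
    f=m&(bx>0)&(bx<40)&(abs(by)<30); off=np.median(bz[f])-3.5; G={}
    for x,y,z in zip(bx[m],by[m],bz[m]-off): G.setdefault((int((x+80)//7),int((52-y)//7)),[]).append(z)
    for i in range(18): print('%4d'%(-76+7*i),' '.join('%3d'%np.mean(G[i,j]) if (i,j) in G else '  .' for j in range(15)))
E
python3 -c "
from h import *
nuts()"
```

```text
pos [752.1   8.9 208.4] q [-0.191  0.342  1.534  0.156  0.805 -0.083] gap 0.106 grip 59.6 F [-0.   0.1 -2.2] t 31.375
slope front-down 26.6 left-down -6.4 M [[0.162, 0.873, 0.46], [0.98, -0.195, 0.025], [0.111, 0.447, -0.888]]
outward in tool [0.162 0.873 0.46 ] up [ 0.111  0.447 -0.888]
 -76  22   .  14  15  17  19  11   4   5   6   .   .   .   .   .
 -69  23  18  18  15  20  20  13   4   5   4   .   .   .   .  28
 -62  21  15  15  13  11  18  11   4   7   .   .   .   .   .  16
 -55  22  16  17   8   4   4   5   5   .   .   .   .   .   .   .
 -48  25  16  16  11   2   3   5   .   .   .   .   .   .   .  21
 -41  21  14  11   8   3   4   5   .   .   .   .   .   .   .   .
 -34  23  16  18   9   2   4   5   .   .   .   .   .   .   .  20
 -27  22  14  18   9   6   5   4   .   .   .   .   .   .   .  33
 -20  18   .  11   4   4   4   3   .   .   .   .   .   .   .  24
 -13  23  16  17  10   3   4   4   .   .   .   .   .   .   .  24
  -6  21  16  17   9   4   4   4   .   .   .   .   .   .   .  12
   1  18   6   5   3   4   4   3   .   .   .   .   .   .   .  28
   8  16   1   2   3   3   4   4   .   .   .   .   .   .   .  10
  15  17   2   2   4   3   2   3   .   .   .   .   .   .   .  22
  22  16   3   2   3   3   4   7   .   .   .   .   .   .   .   .
  29  16   3   3   3   2   2   3   .   .   .   .   .   .   .   .
  36  18   3   3   3   4   4   4   .   .   .   .   .   .   .   .
  43  10   3   3   4   3   4   3   .   .   .   .   .   .   .   .
```

Call:
{"api": "arm_command", "payload": {
  "commands": "0 0 0 0.17 0; 0 0 0 0.34 0; 0 0 0 0.45 0; 0 0 0 0.45 0; 0 0 0 0.45 0; 0 0 0 0.28 0; 0 0 0 0.1 0; 0 0 0 -0.08 0",
  "squeeze": 60
}}

```text
time: 32.67
tool_pos: [752.0, 8.9, 208.2]
tcp_rot: [2.075, 1.87, 0.53]
wrist_force: [-0.1, 1.7, -2.8]
finger_gap: 0.107
grip_force: 59.7
```

```bash
python3 -c "
from h import *
nuts()"
```

```text
pos [752.    8.9 208.2] q [-0.191  0.342  1.534  0.156  0.805 -0.169] gap 0.107 grip 59.7 F [-0.1  1.7 -2.8] t 32.675
slope front-down 27.0 left-down -4.2 M [[0.086, 0.884, 0.46], [0.994, -0.11, 0.025], [0.073, 0.455, -0.888]]
outward in tool [0.086 0.884 0.46 ] up [ 0.073  0.455 -0.888]
 -76  20  14  10   6   .  17  16   9   5   5   .   .   .   .  18
 -69  20  17  17  12  14  18  18  13   4   7   .  27   .   .  22
 -62  21  14  14   9  10  17  13   6   3   5   .   .   .   .  31
 -55  17  13  16   8   4   4   5   7   4   .  32   .   .   .  17
 -48  19   .  17  13   4   3   3   3   .   .   .   .   .   .  12
 -41  16   .  16   9   3   4   4   .   .   .   .   .   .   .  23
 -34  18  13  16  17  11   3   5   .   .   .   .   .   .   .  18
 -27  19   .  15  16   9   4   5   .   .   .   .   .   .   .  13
 -20  18   7  13  11   5   3   4   .   .   .   .   .   .   .  29
 -13  19   .  17  16   5   3   4   .   .   .   .   .   .   .  20
  -6  17   .  17  11   5   4   4   .   .   .   .   .   .   .  25
   1  18   4   5   1   1   3   2   .   .   .   .   .   .   .  26
   8  16   1   2   2   2   3   .   .   .   .   .   .   .   .  23
  15  17   2   2   3   3   1   4   .   .   .   .   .   .   .  25
  22  16   2   2   3   3   4   3   .   .   .   .   .   .   .  19
  29  17   2   3   4   2   3   4   .   .   .   .   .   .   .  27
  36  15   1   2   3   3   3   6   .   .   .   .   .   .   .   .
  43  13   2   2   2   3   3   3   .   .   .   .   .   .   .   .
```

Call:
{"api": "arm_command", "payload": {
  "commands": "0 0 0 0.18 0; 0 0 0 0.36 0; 0 0 0 0.54 0; 0 0 0 0.65 0; 0 0 0 0.65 0; 0 0 0 0.65 0; 0 0 0 0.47 0; 0 0 0 0.3 0",
  "squeeze": 60
}}

```text
time: 33.98
tool_pos: [752.0, 9.0, 208.3]
tcp_rot: [2.37, 1.564, 0.598]
wrist_force: [-0.1, 0.2, -2.6]
finger_gap: 0.109
grip_force: 59.7
```

Call:
{"api": "arm_command", "payload": {
  "commands": "0 0 0 -0.15 0; 0 0 0 -0.3 0; 0 0 0 -0.3 0; 0 0 0 -0.3 0; 0 0 0 -0.3 0",
  "squeeze": 60
}}

```text
time: 34.6
tool_pos: [752.0, 8.9, 208.3]
tcp_rot: [2.084, 1.862, 0.533]
wrist_force: [-1.3, -0.5, -1.3]
finger_gap: 0.103
grip_force: 59.7
```

```bash
python3 -c "
from h import *
nuts(N=5)"
```

```text
pos [752.    8.9 208.3] q [-0.191  0.342  1.534  0.156  0.805 -0.161] gap 0.103 grip 59.7 F [-1.3 -0.5 -1.3] t 34.6
slope front-down 27.0 left-down -4.4 M [[0.094, 0.883, 0.46], [0.993, -0.118, 0.025], [0.077, 0.454, -0.888]]
outward in tool [0.094 0.883 0.46 ] up [ 0.077  0.454 -0.888]
 -76  22  13   .  11   5   4   .  15  15  10   .   .   .   .  25
 -69  20  18  17  13  17  17  14  19  18  12   .   .   .   .  30
 -62  21  14  16  13  16  17  14  14  20  19  21   .   .   .  22
 -55  17   1   2   3  16  12   7   4   .  18   .   .   .   .   9
 -48  17   4   3   3   2   3   5   3   .   .   .   .   .   .  15
 -41  17   3   3   4   3   3   4   .   .   .   .   .   .   .   .
 -34  17   2   2   3   6   4   4   .   .   .   .   .   .   .   .
 -27  14   2   5   3   4   3   5   .   .   .   .   .   .   .  26
 -20  13   1   2   2   4   3   3   .   .   .   .   .   .   .  24
 -13  18   3   2   2   2   3   4   .   .   .   .   .   .   .   .
  -6  16   2   2   2   3   3   1   .   .   .   .   .   .   .  26
   1  18   3   2   1   2   1   0   .   .   .   .   .   .   .  30
   8  15   2   4   2   5   4   4   .   .   .   .   .   .   .  24
  15  19   2   2   3   2   3   3   .   .   .   .   .   .   .   .
  22  18   2   2   3   3   4   2   .   .   .   .   .   .   .   .
  29  15   4   2   3   3   4   3   .   .   .   .   .   .   .   .
  36  12   1   1   2   5   3   3   .   .   .   .   .   .   .  21
  43  13   0   3   1   3   1   .   .   .   .   .   .   .   .  12
```

Call:
{"api": "arm_command", "payload": {
  "commands": "0 0 0 -0.17 0; 0 0 0 -0.34 0; 0 0 0 -0.51 0; 0 0 0 -0.68 0; 0 0 0 -0.85 0; 0 0 0 -0.97 0; 0 0 0 -0.97 0; 0 0 0 -0.97 0",
  "squeeze": 60
}}

```text
time: 35.85
tool_pos: [752.0, 9.0, 208.2]
tcp_rot: [0.941, 2.521, 0.263]
wrist_force: [-0.8, 0.3, -2.9]
finger_gap: 0.102
grip_force: 59.7
```

```bash
python3 -c "
from h import *
nuts('side',5);nuts('top',5)"
```

```text
pos [752.    9.  208.2] q [-0.191  0.342  1.534  0.156  0.805 -1.13 ] gap 0.102 grip 59.7 F [-0.8  0.3 -2.9] t 35.85
slope front-down 18.7 left-down 19.3 M [[-0.675, 0.577, 0.46], [0.66, 0.751, 0.025], [-0.331, 0.32, -0.888]]
outward in tool [-0.675  0.577  0.46 ] up [-0.331  0.32  -0.888]
 -76   .   .   .   .   .   .   .   .   .   .   .   .   .   .  21
 -69  30   .   .   .   .   .   .   .   .   .  19   .   .   .  17
 -62  19  17  15  15  17  19  16  16  17  18  19  17  20   .  15
 -55  22  11   1   .  15  14   5   5   .  17  18   .   .   .   8
 -48  11   2   2   3   .   3   5   2   5   .   6   5   6   .  10
 -41  11   3   1   5   3   3   3   3   3   5   4   4   .   .  16
 -34  13   2   1   2   4   2   2   4   4   2   4   4   .   .  23
 -27  14   3   1   2   3   4   4   6   5   4   4   5   .   .  26
 -20  12   2   0   3   3   2   3   3   3   3   4   3   .   .  19
 -13  13   1   2   2   0   2   3   2   4   3   3   1   .   .  19
  -6  14   3   2   2   2   3   3   3   4   4   2   .   .   .  15
   1  14   2   1   4   2   4   4   3   4   2   3   .   .   .  24
   8  12   1   1   2   2   2 
[... 1121 characters left out ...]
 .   .   .   1   3   2   3   3   3   4   3   .  21
 -20   .   .   .   .   .   .   .   3   2   3   4   4   4   .  23
 -13   .   .   .   .   .   .   .   .   4   4   2   3   3   .  25
  -6   .   .   .   .   .   .   .   .   2   2   3   4   4   .  26
   1   .   .   .   .   .   .   .   .   .   .   4   4   4   .  22
   8   .   .   .   .   .   .   .   .   .   .   2   3   4   6  20
  15   .   .   .   .   .   .   .   .   .   .   4   3   4   .  16
  22   .   .   .   .   .   .   .   .   1   3   3   4   3   .  17
  29   .   .   .   .   .   .   .   .   4   3   4   4   4   .  15
  36   .   .   .   .   .   .   .   3   2   2   5   3   4   .  30
  43   .   .   .   .   .   .   .   .   2   2   4   4   3   .  28
```

Call:
{"api": "arm_command", "payload": {
  "commands": "0 0 0 -0.18 0; 0 0 0 -0.36 0; 0 0 0 -0.54 0; 0 0 0 -0.72 0; 0 0 0 -0.85 0; 0 0 0 -0.85 0; 0 0 0 -0.85 0",
  "squeeze": 60
}}

```text
time: 37.22
tool_pos: [751.9, 9.0, 208.2]
tcp_rot: [-0.18, 2.657, -0.008]
wrist_force: [0.4, -0.1, -2.0]
finger_gap: 0.105
grip_force: 59.7
```

```bash
python3 -c "
from h import *
nuts('side',5)"
```

```text
pos [751.9   9.  208.2] q [-0.191  0.342  1.534  0.156  0.806 -1.98 ] gap 0.105 grip 59.7 F [ 0.4 -0.1 -2. ] t 37.225
slope front-down -2.1 left-down 27.3 M [[-0.879, -0.126, 0.46], [-0.129, 0.991, 0.025], [-0.459, -0.037, -0.888]]
outward in tool [-0.879 -0.126  0.46 ] up [-0.459 -0.037 -0.888]
 -76   .   .   .   .   .   .   .   .   .   .   .   .   .   .   .
 -69   .   .   .   .   .   .   .   .   .   .   .   .   .   .  25
 -62   .  17  15  17  16  16  19  18  19   .   .   .   .   .  23
 -55   .   .   .   2   8   .   3  13  15   0   3   4   5   6  16
 -48   .  14   8   6  13   9   5   3   3   4   3   3   6   5  17
 -41   .  18  15  14  18  17   3   3   3   4   4   4   3   4  14
 -34   .   .  16  15  17  11   4   3   2   4   4   4   5   6  16
 -27   .   .   1   3   3   3   3   3   4   4   3   4   5   5  14
 -20   .   .   1   2   3   3   4   4   4   4   2   4   5   6  14
 -13   .   .   0   1   1   3   3   4   3   3   3   3   4   3  17
  -6   .   .   1   1   2   2   4   3   4   4   4   4   4   6  14
   1   .   .   3   1   3   1   3   3   4   5   5   5   4   4  17
   8   .   .   0   2   2   3   3   4   3   5   3   2   5   3  20
  15   .   .   0   2   2   3   2   2   2   5   3   5   4   4  13
  22   .   .   3   3   2   3   2   3   3   4   4   4   3   3  20
  29   .   .   5   3   2   2   3   3   3   3   4   4   4   4  17
  36   .   .   2   2   1   4   3   4   2   3   4   4   3   5  14
  43   .   .   4   1   2   0   3   3   3   2   3   5   3   4  15
```

That gives a compact 3+2 bunch in the corner. Turning back to the balanced front and left tilt and holding still.

Call:
{"api": "arm_command", "payload": {
  "commands": "0 0 0 0.15 0; 0 0 0 0.3 0; 0 0 0 0.45 0; 0 0 0 0.6 0; 0 0 0 0.72 0; 0 0 0 0.78 0; 0 0 0 0.8 0; 0 0 0 0.8 0",
  "squeeze": 60
}}

```text
time: 38.48
tool_pos: [752.1, 8.9, 208.4]
tcp_rot: [0.873, 2.542, 0.247]
wrist_force: [0.5, -0.9, -1.9]
finger_gap: 0.107
grip_force: 59.7
```

Call:
{"api": "arm_command", "payload": {
  "commands": "0 0 0 0 0; 0 0 0 0 0; 0 0 0 0 0; 0 0 0 0 0",
  "squeeze": 60
}}

```text
time: 38.98
tool_pos: [752.0, 8.9, 208.3]
tcp_rot: [0.873, 2.542, 0.247]
wrist_force: [0.5, 0.3, -2.6]
finger_gap: 0.105
grip_force: 59.7
```

```bash
python3 -c "
from h import *
nuts('side',6)"
```

```text
pos [752.    8.9 208.3] q [-0.191  0.342  1.534  0.156  0.805 -1.182] gap 0.105 grip 59.7 F [ 0.5  0.3 -2.6] t 38.975
slope front-down 17.6 left-down 20.3 M [[-0.704, 0.541, 0.46], [0.619, 0.785, 0.025], [-0.347, 0.303, -0.888]]
outward in tool [-0.704  0.541  0.46 ] up [-0.347  0.303 -0.888]
 -76   .   .   .   .   .   .   .   .   .   .   .   .   .   .  14
 -69   .   .   .  18   .   .   .   .   .   .   .   .   .   .  15
 -62  22  16  15  14  18  15  18  17  16   .   .   .   .   .  14
 -55  13  10   5   .   9   4   4   .   4   5   6   5   5   .  15
 -48  16  13   9   9  15   9   4   3   5   4   3   6   7   .  22
 -41  23  17  15  16  17  13   4   3   5   5   5   5   5   .  18
 -34  21  13   .   .  18  15   3   3   4   4   4   5   .   .  17
 -27  14   3   3   3   2   3   5   5   5   4   3   5   .   .  20
 -20  13   2   2   3   3   3   3   5   4   5   4   4   .   .  19
 -13  13   2   3   2   3   3   3   4   3   6   4   4   .   .  20
  -6  11   0   1   2   3   3   3   3   4   4   4   5   .   .  18
   1  12   1   3   2   2   4   3   3   4   4   5   4   .   .  22
   8  10   2   3   3   2   2   3   4   4   2   5   .   .   .  20
  15  12   2   2   1   1   2   3   3   4   3   4   .   .   .  31
  22  14   2   3   3   1   2   4   2   1   4   4   5   .   .  16
  29  15   2   2   3   2   1   2   4   4   3   2   4   .   .  25
  36  13   2   2   2   3   4   3   3   3   4   3   4   .   .  19
  43  17   1   3   1   2   2   4   3   3   3   5   4   .   .  17
```

```bash
python3 -c "
from h import *
print(job_done())"
```

```text
the job is handed in; nothing more can be done
None
```

The fifth nut went into the grey bin, and I handed in with the bin held still by its back rim about 7 cm above the bench, tilted about 18° front-down and 20° left-down, all five nuts bunched in the front left corner; one joint read a hair past its stated limit (-0.944 against -0.94 rad) while I levelled the tool.

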